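# Clamp a scraper blade in a clamshell grinding jig and pin it shut

## Robot

A 7-joint arm with a two-finger parallel gripper is mounted at the origin on the work surface. World frame = base frame: x ahead of the robot, y to its left, z up, the work surface at z = 0. Lengths are in mm, angles in rad, forces in N, time in s.
With the tool pointing down it reaches from about 425 to 1025 mm from the base axis. Payload 9.4 kg.
Tool frame: the origin (TCP) lies at the very end of the fingers, on their centre line; the grasp point (between the pads) lies env.grip_depth behind it (env.grip_depth is the distance from the TCP to the grasp point, in mm); z points along the fingers, y is the line along which they close (so a half turn about z gives the same grasp; the last joint's range is limited). The gripper opens to 85 mm and grips with 20 to 120 N. Pads are 22 mm wide; open, the fingers measure 114 mm over their backs; the gripper's body (76 mm by 85 mm) begins 54 mm behind the grasp point. The pads swing forward as they close: fully open they stand 13 mm farther back than shut.
Start: joints at [-0.077, 0.599, -0.003, 1.599, 0.002, 0.943, -0.08], TCP at [724.999, -0.007, 231.275] pointing down, gripper open.
Joint ranges: [-2.57, 2.57], [-0.35, 1.97], [-1.29, 1.29], [0.11, 2.56], [-1.05, 4.19], [0.11, 1.86], [-2.63, 2.63]. Speed limits (rad/s): [2.22, 2.22, 3.01, 3.01, 3.14, 3.14, 3.14].

## Interface

Orientations are given as a rotation vector (axis times angle).
In Python, from rig import env gives the robot as it stands.
- The arm moves only by the tool servo_tool, never from a script. Its argument "motion" is a list of rows, each an object of numbers: "x", "y", "z": the shift along the tool's x, y, z in cm; "twist": the turn about the tool's z in rad. In form: [{"x": .., "y": .., "z": .., "twist": ..}, ...]. A call has 1 to 10 rows; each row shifts and turns the commanded pose from where the row before left it, along the tool's axes as they then stand; what a row does not reach is not made up. A row lasts 1/12 s, in which the tool goes at most 41.7 mm and 7.16 degrees, less where a joint would pass 70% of its speed; a pose out of reach is approached as far as the arm can. A call with a gripper value outside its range is refused whole. "grip" is the finger opening in cm, from 0 to 8.54, set as the call begins (left out, the last holds). The fingers move at their own pace and stop on an object; "newtons" is the grip in N (left out, the last holds). Time passes only in rows, so rows that do not move let the fingers close. It gives the time, the measured TCP pose, the force, the opening and the grip force at its end, in the units of the state.
- env.get_state(): the state, without advancing time (a new reading comes with each control period).
- env.get_image(name): name is "scene" or "side" or "wrist"; returns a dict with "color" (420x560x3 uint8, red, green, blue), "mtx" (3x3 intrinsics, pixels), "view" (4x4, takes a point from world to camera coordinates). Camera axes: x right, y down, z forward; pixel columns grow to the right and rows downward; lengths in mm; the calibration is good to about 2 mm. A picture is of the moment at which its call begins. There is no depth.
- env.hand_in(): hands the job in; it is judged then, once.
Trained networks look in a picture, given as the dict that the camera call returned (one of the last four; its "shot" number tells which), for a name from the list of things; names that differ only in an ending like _2 or _b are one class to them, and where a whole thing is asked for, a point or a joint stands for the part that bears it (a point fixed in the world has none). Each returns a list of dicts, best first, with "score" (0 to 1); they miss things now and then, are a little off and sometimes report something else, mostly with a low value. They report only what shows in the picture. A call takes as long as a camera call. They do not tell look-alikes from the thing itself.
- env.masks_of(picture, thing): "pixels" (420x560 bool, what is visible of it) and "pixel" ([column, row] in pixels, amid what is visible of it).
The state is a dict: "t": time; "q": joint angles; "qvel": joint speeds; "joint_efforts": joint torques, N m; "tcp_pos": TCP position; "tcp_rot": TCP orientation; "contact_force": force on the tool from outside, world axes, zero at the start; "moment": the same for the moment, N m; "opening": finger opening in mm; "grasp_force": force on a finger pad.
Only numpy, scipy, OpenCV 4.12 (cv2) and the standard library are available. Lean on these libraries where they do the work, as an engineer would, in place of code of your own. Each camera call takes 0.05 s, during which the arm holds its last target. There are 200 camera calls.

## Task

Get the flat scraper ready for grinding: lower its blade edgewise, fully home, into the slot of the clamshell jig with the wooden handle sticking out of the slot's open end, then swing the hinged upper half shut over it and push the tall round-headed locking pin from the wooden stand down through the aligned holes until its head sits on the upper half. Leave the two square-headed plugs in the stand. Finish while still gripping the pin's head and pressing it down with about 10 N, so that the halves stay pressed shut; do not let go.

Things in the scene. Friction and masses are not known exactly. Their poses are not given: they have to be found in the camera images.
- jig: Clamshell jig, lower half: dark steel block bolted to the bench, 110 (x) x 150 (y) x 54 high (z). Origin: centre of its underside, on the bench. Its z is up, its x runs along the slot and the hinge; the hinge is along its +y side, the pin hole near its -y side. The steel upper half is a flat plate 110 x 135 x 12 thick hung from the hinge.
- jig_slot (a point): Middle of the slot's floor, 19 above the bench, axes as the jig's. The slot is 10 wide (y), 35 deep, open at the top and along jig x from the jig's -x end face (x = -55, open end) to a stop wall at x = +50. The blade goes in with its tip towards jig +x and the handle outside the -x end face; home is with the lower edge on the slot floor and the blade's centre between x = -20 and x = 2 (best -8).
- jig_hinge (a point): Middle of the hinge axis, 60 above the bench, axes as the jig's; the axis is along jig x. The upper half is a flat plate that reaches from 8 to 143 from the axis (away from it, towards jig -y when shut) and 6 to either side of the plane through the axis; its hole (15 wide) is 118 from the axis, mid-width.
- lid (a joint): Opening angle of the upper half in rad: 0 = shut, flat on the lower half; 1.57 = standing upright at the hinge; 2.0 = leaning back at its stop. The hinge is stiff: the half stays where it is left, and a push of up to about 4 N at its free edge moves it.
- jig_hole (a point): Mouth of the lower half's blind pin hole, on its top face, 54 above the bench, axes as the jig's: 14 wide, 46 deep. With the upper half shut its 15 wide hole lies right over it, and the upper half's top face is 12 above this point.
- scraper_grip (a point): Flat scraper, standing on its long edge on the bench. This point is the grasp centre on its wooden handle (95 long, 24 wide, 40 high), 20 above the handle's underside. x points along the tool to the blade's tip, z up. The handle reaches from x = -50 to +45, the blade from x = +45 to +149. It weighs about 0.23 kg and its balance point is some 45 ahead of this point.
- scraper_blade (a point): Centre of the scraper's steel blade, 97 along x from scraper_grip and 17 above the lower edge; same axes. The blade is 104 long, 6 thick, 34 high, its lower edge bevelled and flush with the handle's underside.
- stand: Wooden pin stand, fixed, 50 (x) x 165 (y) x 60 high, origin at the centre of its underside; three holes in a row along its y, 55 apart, hold the pin and two plugs in any order.
- pin_head (a point): Locking pin, upright in the stand: this point is the centre of its round steel head, 24 in diameter and 44 high; z up along the pin. Below the head is a 12 thick shank, 46 long with a tapered end; the head's flat underside (22 below this point) rests on the stand and later on the upper half.
- pin_tip (a point): Lower end of the pin's shank, 68 below pin_head.
- plug0: Squat steel plug in the stand, square head 28 x 28 x 14 high, origin under its head. Not needed; leave it in its hole.
- plug1: A second plug like plug0. Leave it in its hole.
Things that resemble listed ones, but are neither listed nor needed, are in the scene too. Of the things that look like the part that bears scraper_grip, the smallest one is meant.

How it is judged:
By the outcome, as a careful person would: the job done as asked, in the order asked, and still so for the second after the job is handed in, while the arm keeps its last pose, push and grip.
It also fails if it takes over 72 s, if anything falls off the work surface, if the arm or the gripper's body presses on something with over 40 N, if the wrist force passes 120 N, or if a joint passes its speed limit or range.

## Working session

There is one attempt and no reset: what is moved stays moved. The work goes in short steps, Python scripts to look and compute and a tool call to move; the robot and the scene stay as the last step left them, time stands still between calls to the robot, and variables do not carry over. Pictures are saved under pics/ and viewed, at most 10 in all, crops included, and the job is handed in when it is done.

Besides the shell and the picture viewer there is one more tool, called by a JSON object that holds its "op" and its "data". servo_tool: Moves the arm, as the interface text tells. Its arguments: {"type":"object","properties":{"motion":{"type":"array"},"grip":{"type":"number"},"newtons":{"type":"number"}},"required":["motion"]}

```bash
ls; mkdir -p pics; python3 - <<'E'
from rig import env
import cv2,numpy as np
s=env.get_state();print(s,env.grip_depth)
ims=[]
for n in("scene","side"):
    p=env.get_image(n);ims.append(p)
    cv2.imwrite(f"pics/{n}0.png",p["color"][:,:,::-1])
    print(n,p["mtx"].tolist(),np.round(p["view"],4).tolist())
    for t in("jig","lid","scraper_grip","stand","pin_head","plug0"):
        for m in env.masks_of(p,t):
            ys,xs=np.where(m["pixels"]);print(t,round(m["score"],2),m["pixel"],xs.min(),xs.max(),ys.min(),ys.max(),len(xs))
E
```

```text
pics
{'t': 0.0, 'q': array([-0.07670331,  0.60015878, -0.00250671,  1.60012995,  0.00176717,
        0.9429244 , -0.07981836]), 'qvel': array([-0.00147155,  0.00192928,  0.00010483, -0.00022104, -0.00152021,
       -0.00046803, -0.0008207 ]), 'joint_efforts': array([-9.47821900e-04, -7.76440001e+01,  1.56451017e+00, -2.58004493e+01,
        1.21808253e-02,  8.94789293e-03,  3.55701900e-05]), 'tcp_pos': array([ 7.24518392e+02, -2.93097053e-02,  2.30393148e+02]), 'tcp_rot': array([-2.22071252e+00, -2.22069916e+00,  1.94737685e-03]), 'contact_force': array([ 0.2908119 ,  0.10801678, -1.17021674]), 'moment': array([-0.06817394,  0.00817706,  0.02402588]), 'grasp_force': 0.0, 'opening': 85.62481378717273} 18.700000000000003
scene [[409.64404092828704, 0.0, 282.95919784871194], [0.0, 409.64404092828704, 210.64910545503156], [0.0, 0.0, 1.0]] [[0.4688, 0.8831, -0.0194, -178.1162], [0.4591, -0.2623, -0.8488, -127.5528], [-0.7547, 0.389, -0.5284, 1222.9218], [0.0, 0.0, 0.0, 1.0]]
jig 0.58 [400.2, 256.3] 340 466 171 305 7001
lid 0.96 [418.9, 217.8] 395 468 169 249 2354
scraper_grip 0.97 [203.7,
[... 401 characters left out ...]
281.20385994786443], [0.0, 390.5590521124193, 213.69524753203714], [0.0, 0.0, 1.0]] [[-0.8717, -0.4896, 0.0192, 359.1901], [-0.3497, 0.5942, -0.7244, 246.7127], [0.3432, -0.6382, -0.6892, 699.4025], [0.0, 0.0, 0.0, 1.0]]
jig 0.56 [164.8, 242.7] 92 217 210 294 5580
lid 0.72 [133.4, 244.7] 93 174 212 273 2061
lid 0.33 [168.6, 248.0] 92 217 212 293 5629
scraper_grip 0.7 [417.5, 190.7] 403 424 141 218 942
scraper_grip 0.65 [316.6, 388.8] 303 329 359 419 1373
scraper_grip 0.57 [326.6, 204.4] 297 367 182 234 1139
stand 0.94 [261.4, 181.5] 240 283 147 200 1046
pin_head 0.51 [271.1, 141.6] 266 276 134 152 177
plug0 0.47 [251.5, 174.0] 247 260 167 177 117
plug0 0.44 [260.6, 159.7] 256 269 154 165 124
```

View pics/scene0.png

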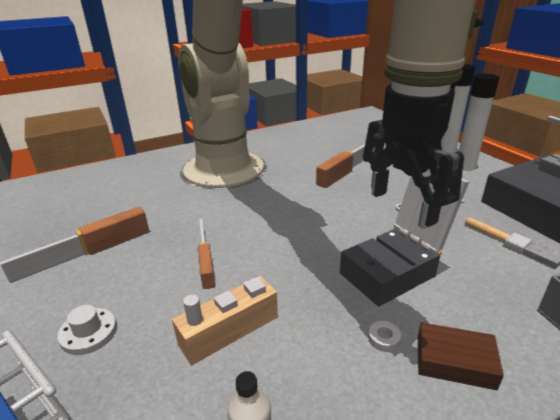

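View pics/side0.png

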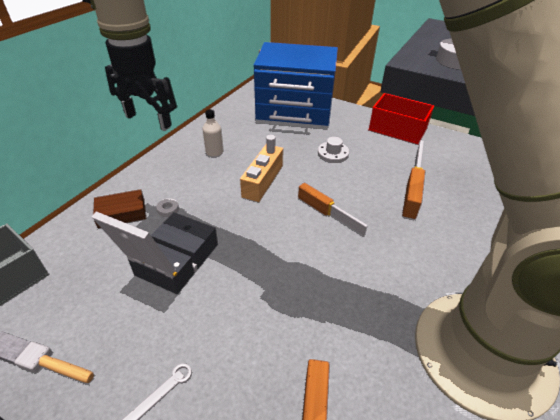

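The scene view shows scrapers at about (204,261), (100,235) and (337,167). The jig is at (390,260) with its lid leaning open. The stand is at (225,320), with the round pin in its left hole at (193,309). Next I'll fit box models to the masks in both views.

```bash
cat > h.py <<'E'
from rig import env
import cv2,numpy as np
from scipy.optimize import minimize
def proj(p,P):
    P=np.atleast_2d(P);c=P@p["view"][:3,:3].T+p["view"][:3,3];u=c@np.asarray(p["mtx"]).T
    return u[:,:2]/u[:,2:]
def ray(p,px,z):
    R=p["view"][:3,:3];C=-R.T@p["view"][:3,3];d=R.T@np.linalg.inv(p["mtx"])@[px[0],px[1],1]
    return C+d*(z-C[2])/d[2]
def box(x0,x1,y0,y1,z0,z1): return np.array([[x,y,z] for x in(x0,x1) for y in(y0,y1) for z in(z0,z1)],float)
def place(B,x,y,a,z=0,s=1):
    c,n=np.cos(a),np.sin(a);return B*s@np.array([[c,n,0],[-n,c,0],[0,0,1]])+[x,y,z]
def sil(p,Bs,k=4):
    m=np.zeros((420*k,560*k),np.uint8)
    for B in Bs:
        u=(proj(p,B)*k+k/2-.5)
        cv2.fillConvexPoly(m,cv2.convexHull(np.round(u).astype(np.int32)),255)
    return cv2.resize(m,(560,420),interpolation=cv2.INTER_AREA)/255.
def fit(f,views,x0,steps):
    "f(params)->boxes; views=[(pic,mask)]"
    def cost(v):
        c=0
        for p,m in views:
            s=sil(p,f(v));c+=1-np.minimum(s,m).sum()/np.maximum(s,m).sum()
        return c/len(views)
    x0=np.array(x0,float);best=None
    for r in range(3):
        S=np.vstack([x0]+[x0+np.eye(len(x0))[i]*steps[i]/(2**r)*(-1)**r for i in range(len(x0))])
        o=minimize(cost,x0,method="Nelder-Mead",options=dict(initial_simplex=S,maxiter=250,xatol=.02,fatol=1e-5));x0=o.x
    return x0,o.fun
SCR=[box(-50,45,-12,12,-20,20),box(45,149,-3,3,-20,14)]
def scr(v): return [place(B,v[0],v[1],v[2],20*v[3],v[3]) for B in SCR]
def lid(v,w=None):
    x,y,a,t=v
    L=box(-55,55,-143,-8,-6,6);c,n=np.cos(t),np.sin(t)
    # rotate about x-axis: -y dir goes up with t
    R=np.array([[1,0,0],[0,c,n],[0,-n,c]])
    return L@R.T, (x,y,a)
E
cat > m1.py <<'E'
from h import *
P={n:env.get_image(n) for n in("scene","side")}
M={(n,t):[m["pixels"] for m in env.masks_of(P[n],t)] for n in P for t in("scraper_grip","stand","jig","lid","pin_head","plug0")}
import pickle;pickle.dump((P,M),open("m.pkl","wb"))
for n in P:
    for m in M[n,"scraper_grip"]:
        ys,xs=np.where(m);print(n,ray(P[n],(xs.mean(),ys.mean()),15)[:2].round(),len(xs))
for n in P:
    for t in("stand","jig","pin_head","plug0"):
        for m in M[n,t]:
            ys,xs=np.where(m);print(n,t,ray(P[n],(xs.mean(),ys.mean()),{"stand":30,"jig":30,"pin_head":82,"plug0":67}[t])[:2].round(),len(xs))
E
python3 m1.py
```

```text
scene [188. 280.] 1036
scene [ 418. -198.] 658
side [227. 216.] 1403
side [644. 107.] 5552
side [ 229. -376.] 975
scene stand [ 601. -225.] 4155
scene jig [592. 152.] 7105
scene pin_head [ 600. -272.] 455
scene pin_head [ 649. -239.] 4137
scene plug0 [ 593. -217.] 322
scene plug0 [ 586. -163.] 304
side stand [ 583. -202.] 1150
side stand [ 638. -341.] 159
side jig [631. 116.] 5360
side pin_head [ 598. -272.] 135
side pin_head [594. 145.] 5588
```

```bash
cat > m2.py <<'E'
from h import *
import pickle
P,M=pickle.load(open("m.pkl","rb"))
def near(n,t,xy,z,tol=70):
    for m in M[n,t]:
        ys,xs=np.where(m)
        if np.hypot(*(ray(P[n],(xs.mean(),ys.mean()),z)[:2]-xy))<tol: return m
for k in range(3):
    Q={n:env.get_image(n) for n in P}
    for n in P:
        M[n,"scraper_grip"]+=[m["pixels"] for m in env.masks_of(Q[n],"scraper_grip")]
for c in((418,-198),(220,250),(229,-376)):
    V=[(P[n],m) for n in P if (m:=near(n,"scraper_grip",c,15)) is not None]
    best=min((fit(scr,V,[c[0],c[1],a,s],[20,20,.3,.1]) for a in np.arange(0,6.2,.8) for s in(.8,1.2)),key=lambda r:r[1])
    print("scr",c,len(V),best[0].round(3),round(best[1],3))
V=[(P[n],m) for n in P if (m:=near(n,"stand",(595,-215),30)) is not None]
st=lambda v:[place(box(-25,25,-82.5,82.5,0,60),*v[:3])]+[place(box(-12,12,-12,12,60,62),*v[:3])]
print("stand",min((fit(st,V,[595,-220,a],[15,15,.2]) for a in(-.2,.2,.6)),key=lambda r:r[1]))
def jl(v):
    L,w=lid(v);L=L+[0,HY,60]
    return [place(box(-55,55,-75,75,0,54),*v[:3]),place(L,*w)]
V=[(P[n],m) for n in P if (m:=near(n,"jig",(610,130),30)) is not None]
for HY in(70,75,80):
  print("jig",HY,min((fit(jl,V,[605,130,a,t],[15,15,.2,.1]) for a in(-.3,.3,1.3,-1.3,3) for t in(1.7,)),key=lambda r:r[1]))
E
python3 m2.py
```

```text
scr (418, -198) 2 [ 427.716 -200.264    2.887    0.98 ] 0.101
scr (220, 250) 2 [214.204 248.677   1.971   1.349] 0.097
scr (229, -376) 2 [ 225.087 -345.325    4.905    1.389] 0.069
stand (array([ 5.91854918e+02, -2.17206024e+02,  1.47674158e-01]), np.float64(0.2365313614623175))
jig 70 (array([6.09752480e+02, 1.05125693e+02, 5.94062057e-02, 1.81883670e+00]), np.float64(0.14775989339002749))
jig 75 (array([6.09602995e+02, 1.04907377e+02, 6.72108995e-02, 1.78758174e+00]), np.float64(0.16235318581436237))
jig 80 (array([6.09587175e+02, 1.04910324e+02, 7.69288218e-02, 1.75794987e+00]), np.float64(0.17770255351633607))
```

Scraper A at (428,-200) fits scale 0.98, so it is the smallest and the one meant. Moving above it now.

{"op": "servo_tool", "data": {"motion": [{"x": -2.0,"y": -2.9},{"x": -2.0,"y": -2.9},{"x": -2.0,"y": -2.9},{"x": -2.0,"y": -2.9},{"x": -2.0,"y": -2.9},{"x": -2.0,"y": -2.9},{"x": -2.0,"y": -2.9},{"x": -2.0,"y": -2.9},{"x": -2.0,"y": -2.9},{"x": -2.0,"y": -2.9}]}}

```text
validation failed for argument at $.mo...
```

{"op": "servo_tool", "data": {"motion": [{"twist": -0.12},{"twist": -0.12},{"twist": -0.12},{"twist": -0.12},{"twist": -0.12},{"twist": -0.12},{"twist": -0.12},{"twist": -0.12},{"twist": -0.12},{"twist": -0.12}]}}

```text
validation failed for argument at $.mo...
```

```bash
cat > m3.py <<'E'
from h import *
from scipy.spatial.transform import Rotation as R
P={n:env.get_image(n) for n in("scene","side","wrist")}
s=env.get_state();Rt=R.from_rotvec(s["tcp_rot"]).as_matrix()
print(s["t"],s["tcp_pos"].round(1),Rt.round(3).tolist(),s["q"].round(2))
cv2.imwrite("pics/w1.png",P["wrist"]["color"][:,:,::-1])
V=[]
for n in("scene","side","wrist"):
    for m in env.masks_of(P[n],"scraper_grip"):
        ys,xs=np.where(m["pixels"]);c=ray(P[n],(xs.mean(),ys.mean()),15)[:2];print(n,c.round(),len(xs),m["score"])
        if np.hypot(*(c-[410,-195]))<60: V.append((P[n],m["pixels"]));break
f=lambda v:scr([*v,1])
for W in(V,[v for v in V if v[0] is P["wrist"]]):
    if W: print(len(W),fit(f,W,[428,-200,2.887],[8,8,.1]))
E
python3 m3.py
```

```text
2.15 [725.   -0.  231.3] [[0.0, 1.0, -0.0], [1.0, -0.0, -0.0], [-0.0, -0.0, -1.0]] [-0.08  0.6  -0.    1.6   0.    0.94 -0.08]
scene [ 415. -197.] 688 0.88
side [ 390. -195.] 1063 0.84
wrist [ 365. -184.] 1073 0.56
3 (array([ 428.28083066, -199.88126231,    2.88231926]), np.float64(0.30238018894235014))
1 (array([ 338.56535052, -184.03441606,    3.20453679]), np.float64(0.37846076836441))
```

Rows seem to need all four keys.

{"op": "servo_tool", "data": {"motion": [{"x": -2.0,"y": -2.9,"z": 0,"twist": 0},{"x": -2.0,"y": -2.9,"z": 0,"twist": 0},{"x": -2.0,"y": -2.9,"z": 0,"twist": 0},{"x": -2.0,"y": -2.9,"z": 0,"twist": 0},{"x": -2.0,"y": -2.9,"z": 0,"twist": 0},{"x": -2.0,"y": -2.9,"z": 0,"twist": 0},{"x": -2.0,"y": -2.9,"z": 0,"twist": 0},{"x": -2.0,"y": -2.9,"z": 0,"twist": 0},{"x": -2.0,"y": -2.9,"z": 0,"twist": 0},{"x": -2.0,"y": -2.9,"z": 0,"twist": 0}]}}

```text
t: 3.13
tcp_pos: [433.6, -200.8, 231.5]
tcp_rot: [2.221, 2.221, 0.0]
contact_force: [-0.4, -0.9, 0.2]
opening: 85.4
grasp_force: 0.0
```

{"op": "servo_tool", "data": {"motion": [{"x": 0,"y": 0,"z": 0,"twist": -0.12},{"x": 0,"y": 0,"z": 0,"twist": -0.12},{"x": 0,"y": 0,"z": 0,"twist": -0.12},{"x": 0,"y": 0,"z": 0,"twist": -0.12},{"x": 0,"y": 0,"z": 0,"twist": -0.12},{"x": 0,"y": 0,"z": 0,"twist": -0.12},{"x": 0,"y": 0,"z": 0,"twist": -0.12},{"x": 0,"y": 0,"z": 0,"twist": -0.12},{"x": 0,"y": 0,"z": 0,"twist": -0.12},{"x": 0,"y": 0,"z": 0,"twist": -0.12}]}}

```text
t: 3.97
tcp_pos: [435.1, -200.1, 231.5]
tcp_rot: [0.57, 3.089, -0.0]
contact_force: [0.6, -0.3, 0.9]
opening: 85.3
grasp_force: 0.0
```

```bash
python3 m3.py
```

```text
4.1167 [ 435.  -200.3  231.4] [[-0.931, 0.366, 0.0], [0.366, 0.931, 0.0], [-0.0, 0.0, -1.0]] [ 0.55  0.32 -0.3   2.14  0.15  0.7   1.35]
scene [ 221. -416.] 3854 0.74
scene [179. 304.] 1233 0.7
scene [ 417. -198.] 676 0.68
side [ 229. -377.] 1005 0.97
side [227. 215.] 1395 0.9
side [ 390. -196.] 1127 0.58
wrist [ 405. -194.] 2287 0.96
3 (array([ 429.04242442, -200.06568503,    2.88128455]), np.float64(0.09072675585726815))
1 (array([ 430.4968754 , -200.38303104,    2.881935  ]), np.float64(0.06807336237683348))
```

View pics/w1.png

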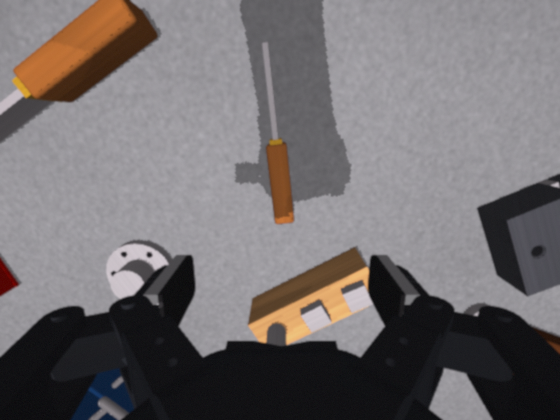

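The wrist view shows the small scraper's handle at about (280,180), tip pointing up. The 3-view fit gives its grip at (430,-200), yaw 2.882. Descending.

{"op": "servo_tool", "data": {"motion": [{"x": 0,"y": 0,"z": 0,"twist": -0.115},{"x": 0.5,"y": -0.13,"z": 2.5,"twist": 0},{"x": 0,"y": 0,"z": 2.8,"twist": 0},{"x": 0,"y": 0,"z": 2.8,"twist": 0},{"x": 0,"y": 0,"z": 2.8,"twist": 0},{"x": 0,"y": 0,"z": 2.8,"twist": 0},{"x": 0,"y": 0,"z": 2.8,"twist": 0},{"x": 0,"y": 0,"z": 2.8,"twist": 0},{"x": 0,"y": 0,"z": 2.2,"twist": 0},{"x": 0,"y": 0,"z": 1.2,"twist": 0}]}}

```text
t: 5.1
tcp_pos: [429.5, -199.6, 2.0]
tcp_rot: [-0.403, -3.114, 0.0]
contact_force: [-0.3, 0.3, -0.1]
opening: 85.4
grasp_force: 0.0
```

{"op": "servo_tool", "data": {"motion": [{"x": 0,"y": 0,"z": 0,"twist": 0},{"x": 0,"y": 0,"z": 0,"twist": 0},{"x": 0,"y": 0,"z": 0,"twist": 0},{"x": 0,"y": 0,"z": 0,"twist": 0},{"x": 0,"y": 0,"z": 0,"twist": 0},{"x": 0,"y": 0,"z": 0,"twist": 0}], "grip": 1.5, "newtons": 80}}

```text
t: 5.6
tcp_pos: [430.4, -200.4, 5.5]
tcp_rot: [0.402, 3.114, -0.001]
contact_force: [-0.8, 0.5, 8.2]
opening: 23.4
grasp_force: 78.3
```

{"op": "servo_tool", "data": {"motion": [{"x": 0,"y": 0,"z": -1.0,"twist": 0},{"x": 0,"y": 0,"z": -2,"twist": 0},{"x": 0,"y": 0,"z": -3,"twist": 0},{"x": 0,"y": 0,"z": -3,"twist": 0},{"x": 0,"y": 0,"z": -3,"twist": 0},{"x": 0,"y": 0,"z": -3,"twist": 0},{"x": 0,"y": 0,"z": 0,"twist": 0.12},{"x": 0,"y": 0,"z": 0,"twist": 0.12},{"x": 0,"y": 0,"z": 0,"twist": 0.12},{"x": 0,"y": 0,"z": 0,"twist": 0.12}]}}

```text
t: 6.43
tcp_pos: [429.6, -200.4, 155.3]
tcp_rot: [1.14, 2.926, -0.0]
contact_force: [-0.2, -0.2, -2.6]
opening: 22.8
grasp_force: 78.6
```

{"op": "servo_tool", "data": {"motion": [{"x": 0,"y": 0,"z": 0,"twist": 0.12},{"x": 0,"y": 0,"z": 0,"twist": 0.12},{"x": 0,"y": 0,"z": 0,"twist": 0.12},{"x": 0,"y": 0,"z": 0,"twist": 0.12},{"x": 0,"y": 0,"z": 0,"twist": 0.12},{"x": 0,"y": 0,"z": 0,"twist": 0.12},{"x": 0,"y": 0,"z": 0,"twist": 0.12},{"x": 0,"y": 0,"z": 0,"twist": 0.12},{"x": 0,"y": 0,"z": 0,"twist": 0.12},{"x": 0,"y": 0,"z": 0,"twist": 0.12}]}}

```text
t: 7.27
tcp_pos: [429.6, -199.9, 154.9]
tcp_rot: [2.593, 1.773, 0.001]
contact_force: [0.5, -0.5, -2.7]
opening: 23.3
grasp_force: 78.6
```

{"op": "servo_tool", "data": {"motion": [{"x": 0,"y": 0,"z": 0,"twist": 0.12},{"x": 0,"y": 0,"z": 0,"twist": 0.12},{"x": 0,"y": 0,"z": 0,"twist": 0.12},{"x": 0,"y": 0,"z": 0,"twist": 0.12},{"x": 0,"y": 0,"z": 0,"twist": 0.12},{"x": 0,"y": 0,"z": 0,"twist": 0.12},{"x": 0,"y": 0,"z": 0,"twist": 0.12},{"x": 0,"y": 0,"z": 0,"twist": 0.12},{"x": 0,"y": 0,"z": 0,"twist": 0.12}]}}

```text
t: 8.02
tcp_pos: [429.6, -199.8, 154.8]
tcp_rot: [-3.135, -0.187, -0.001]
contact_force: [-0.1, -0.4, -2.6]
opening: 23.1
grasp_force: 78.6
```

```bash
cat > m4.py <<'E'
from h import *
import sys
from scipy.spatial.transform import Rotation as R
P={n:env.get_image(n) for n in("scene","side","wrist")}
s=env.get_state();Rt=R.from_rotvec(s["tcp_rot"]).as_matrix()
print(s["t"],s["tcp_pos"].round(1),"yaw",np.arctan2(Rt[1,0],Rt[0,0]).round(4),s["q"].round(2),s["contact_force"].round(1))
cv2.imwrite(f"pics/{sys.argv[1]}.png",P["wrist"]["color"][:,:,::-1])
def get(t,xy,z,tol=60,amin=0,names=("scene","side","wrist")):
    V=[]
    for n in names:
        for m in env.masks_of(P[n],t):
            ys,xs=np.where(m["pixels"]);c=ray(P[n],(xs.mean(),ys.mean()),z)[:2]
            if m["score"]>.35 and np.hypot(*(c-xy))<tol and len(xs)>amin: V.append((P[n],m["pixels"]));print(t,n,len(xs),round(m["score"],2));break
    return V
st=lambda v:[place(box(-25,25,-82.5,82.5,0,60),*v[:3])]
V=get("stand",(595,-215),30)
for W in [V]+[[v] for v in V]: print("stand",*[q.round(3) if hasattr(q,'round') else q for q in min((fit(st,W,[595,-220,a],[15,15,.2]) for a in(-.1,.3)),key=lambda r:r[1])])
def jl(v):
    L,w=lid(v);L=L+[0,68,60]
    return [place(box(-55,55,-75,75,0,54),*v[:3]),place(L,*w)]
V=get("jig",(610,130),30,70,2000)
for W in [V]+[[v] for v in V]: print("jig",*[q.round(3) for q in fit(jl,W,[609,105,.06,1.8],[10,10,.1,.1])])
E
python3 m4.py w2
```

```text
8.1667 [ 429.7 -199.7  154.6] yaw 0.1288 [-0.04  0.47  0.49  2.26 -0.45  0.51 -0.63] [ 0.6 -0.8 -3.2]
stand scene 4080 0.84
stand side 1088 0.75
stand wrist 8897 0.59
stand [ 5.93382e+02 -2.17841e+02  1.53000e-01] 0.248
stand [ 5.92852e+02 -2.16431e+02  1.43000e-01] 0.198
stand [ 5.90639e+02 -2.16841e+02  1.83000e-01] 0.282
stand [ 5.94312e+02 -2.18047e+02  1.38000e-01] 0.21
jig side 5628 0.56
jig [6.09170e+02 1.05969e+02 6.50000e-02 1.81900e+00] 0.027
jig [6.09170e+02 1.05969e+02 6.50000e-02 1.81900e+00] 0.027
```

View pics/w2.png

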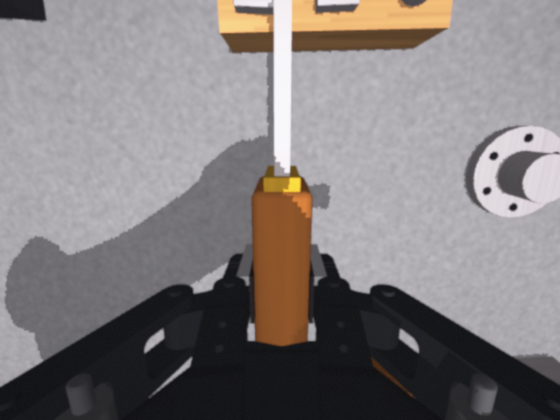

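The wrist view shows the scraper held straight, blade along column 283. The stand is at the top with the plugs, and the jig fit is good (IoU error 0.027). Moving to above the jig.

{"op": "servo_tool", "data": {"motion": [{"x": 0,"y": 0,"z": 0,"twist": 0.064},{"x": 1.07,"y": -3.25,"z": 0,"twist": 0},{"x": 1.07,"y": -3.25,"z": 0,"twist": 0},{"x": 1.07,"y": -3.25,"z": 0,"twist": 0},{"x": 1.07,"y": -3.25,"z": 0,"twist": 0},{"x": 1.07,"y": -3.25,"z": 0,"twist": 0},{"x": 1.07,"y": -3.25,"z": 0,"twist": 0},{"x": 1.07,"y": -3.25,"z": 0,"twist": 0},{"x": 1.07,"y": -3.25,"z": 0,"twist": 0},{"x": 1.07,"y": -3.25,"z": 0,"twist": 0}]}}

```text
t: 9.3
tcp_pos: [508.0, 99.7, 154.3]
tcp_rot: [-3.14, -0.099, 0.0]
contact_force: [0.6, -0.7, -2.9]
opening: 23.1
grasp_force: 79.0
```

```bash
cat >> h.py <<'E'
from scipy.spatial.transform import Rotation as R
def scr3(v,s):
    "v: dx,dy,dz of grip point from TCP (world axes), yaw, pitch(nose down +)"
    M=R.from_euler("ZY",[v[3],v[4]]).as_matrix()
    return [B@M.T+s["tcp_pos"]+v[:3] for B in SCR]
def slot(pic,v):
    return None
E
cat > m5.py <<'E'
from h import *
import sys
P={n:env.get_image(n) for n in("scene","side","wrist")}
s=env.get_state();Rt=R.from_rotvec(s["tcp_rot"]).as_matrix()
yaw=np.arctan2(Rt[1,0],Rt[0,0])
print(s["t"],s["tcp_pos"].round(1),"yaw",yaw.round(4),s["q"].round(2),s["contact_force"].round(1))
for n in P: cv2.imwrite(f"pics/{sys.argv[1]}{n}.png",P[n]["color"][:,:,::-1])
V=[]
for n in P:
    for m in env.masks_of(P[n],"scraper_grip"):
        ys,xs=np.where(m["pixels"]);c=ray(P[n],(xs.mean(),ys.mean()),s["tcp_pos"][2]+15)[:2]
        print(n,c.round(),len(xs),round(m["score"],2))
        if np.hypot(*(c-s["tcp_pos"][:2]-[50,0]))<70: V.append((P[n],m["pixels"]));break
for W in [V]+[[v] for v in V]:
    o=fit(lambda v:scr3(v,s),W,[0,0,15,yaw,0],[4,4,4,.03,.03]);print(len(W),o[0].round(3),round(o[1],3))
def jl(v):
    L,w=lid(v);L=L+[0,68,60]
    return [place(box(-55,55,-75,75,0,54),*v[:3]),place(L,*w)]
for n in P:
    for m in env.masks_of(P[n],"jig"):
        if m["pixels"].sum()>2000: o=fit(jl,[(P[n],m["pixels"])],[609,106,.065,1.82],[6,6,.05,.05]);print("jig",n,round(m["score"],2),o[0].round(3),round(o[1],3));break
E
python3 m5.py a
```

```text
9.45 [508.2 101.  153.8] yaw 0.0682 [-0.71  0.53  0.58  2.17 -0.53  0.59 -1.24] [-0.1 -1.3 -3. ]
scene [573. 101.] 1465 0.96
side [536. 110.] 1221 0.83
wrist [538. 105.] 12363 0.6
3 [ 2.392  2.148  9.742  0.069 -0.023] 0.28
1 [-2.6770e+00  7.1400e-01  1.2878e+01  5.7000e-02 -9.0000e-03] 0.245
1 [ 1.47   3.125 11.37   0.073 -0.014] 0.393
1 [6.297 2.45  2.8   0.068 0.017] 0.151
jig scene 0.75 [6.10870e+02 1.07251e+02 7.20000e-02 1.81900e+00] 0.065
jig side 0.89 [6.08339e+02 1.06836e+02 7.80000e-02 1.81400e+00] 0.076
jig wrist 0.64 [6.11797e+02 1.06058e+02 7.10000e-02 1.83800e+00] 0.05
```

View pics/awrist.png

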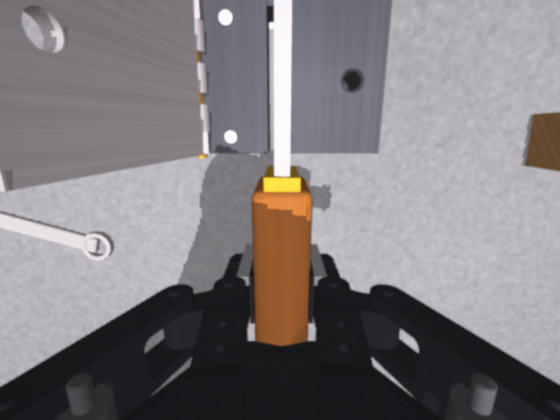

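```bash
python3 - <<'E'
from h import *
s=env.get_state();p=env.get_image("wrist");g=cv2.cvtColor(p["color"],cv2.COLOR_RGB2GRAY).astype(int)
w=g[60:100,335:370]; m=w<np.percentile(w,50)-25
print("thr",np.percentile(w,[2,50]).round())
n,l,st,c=cv2.connectedComponentsWithStats(m.astype(np.uint8));i=1+st[1:,4].argmax();h=c[i]+[335,60];print("hole px",h,st[i],ray(p,h,54))
for r in(30,60,100,140): print(r,g[r,258:304].tolist())
C=-p["view"][:3,:3].T@p["view"][:3,3];print("cam",C.round(1),s["tcp_pos"].round(1),p["view"][:3,:3].round(3).tolist())
print("slot left edge r100 z54:",ray(p,(268,100),54),ray(p,(273,100),54))
for z in(150,165,190): print(z,[ray(p,(c,100),z).round(1).tolist() for c in(274,292)])
q=ray(p,(300,153),54),ray(p,(370,153),54);print(q, ray(p,(385,90),54))
E
python3 - <<'E'
import cv2
i=cv2.imread("pics/awrist.png")[0:200,190:400];cv2.imwrite("pics/c.png",cv2.resize(i,None,fx=2.8,fy=2.8,interpolation=cv2.INTER_NEAREST))
E
```

```text
thr [ 35. 118.]
hole px [342.39710145  76.30144928] [  0   5  17  24 345] [616.14568867  55.09975037  54.        ]
30 [225, 247, 250, 250, 250, 250, 250, 250, 248, 239, 198, 117, 75, 74, 90, 147, 220, 245, 249, 249, 249, 249, 249, 249, 249, 249, 249, 249, 249, 249, 249, 248, 241, 210, 143, 115, 114, 115, 116, 116, 114, 115, 115, 116, 117, 118]
60 [165, 233, 249, 250, 251, 250, 251, 251, 249, 237, 181, 113, 80, 76, 91, 151, 224, 248, 251, 250, 251, 251, 251, 251, 251, 251, 251, 251, 251, 251, 250, 249, 239, 195, 139, 121, 120, 121, 122, 122, 121, 122, 122, 123, 124, 122]
100 [80, 164, 233, 249, 251, 251, 251, 251, 250, 239, 198, 150, 100, 76, 81, 130, 213, 247, 251, 251, 251, 251, 251, 251, 251, 251, 251, 251, 251, 251, 251, 249, 233, 165, 126, 125, 124, 125, 126, 126, 126, 125, 126, 128, 127, 127]
140 [59, 66, 135, 220, 248, 251, 251, 251, 251, 246, 225, 174, 128, 89, 81, 130, 214, 248, 251, 251, 251, 251, 251, 251, 251, 251, 251, 251, 251, 251, 250, 241, 199, 144, 126, 123, 124, 125, 125, 125, 123, 125, 125, 126, 125, 124]
cam [577.1 100.  297.1] [507.7  96.5 154.4] [[0.06, -0.998, 0.001], [-0.961, -0.057, 0.272], [-0.272, -0.017, -0.962]]
slot left edge r100 z54: [595.66670989 111.21787808  54.        ] [595.90030037 107.31305411  54.        ]
150 [[588.5, 103.9, 150.0], [589.0, 95.4, 150.0]]
165 [[587.4, 103.5, 165.0], [587.8, 95.9, 165.0]]
190 [[585.4, 102.9, 190.0], [585.8, 96.7, 190.0]]
(array([556.36513996,  83.06821354,  54.        ]), array([559.78888999,  25.72200582,  54.        ])) [608.37743077  20.96187993  54.        ]
```

View pics/c.png

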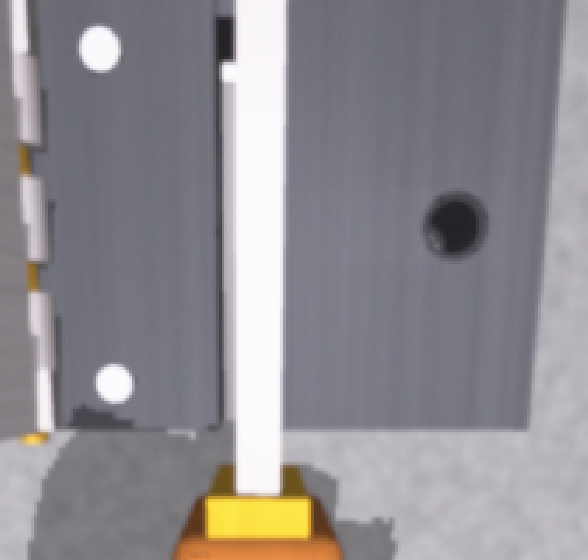

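The crop shows the slot just left of the blade (columns 268–274 in the full picture) and the pin hole at about (352,80). The arm was still settling between pictures, so I'll re-measure with everything taken from one frame.

```bash
cat > m6.py <<'E'
from h import *
for k in range(3):
    p=env.get_image("wrist");s=env.get_state();Rt=R.from_rotvec(s["tcp_rot"]).as_matrix()
    g=cv2.cvtColor(p["color"],cv2.COLOR_RGB2GRAY).astype(int)
    w=g[50:110,310:372];m=w<70
    n,l,st,c=cv2.connectedComponentsWithStats(m.astype(np.uint8));i=1+st[1:,4].argmax();h=c[i]+[310,50]
    C=-p["view"][:3,:3].T@p["view"][:3,3]
    print(s["t"],s["tcp_pos"].round(1),np.arctan2(Rt[1,0],Rt[0,0]).round(4),"hole",h.round(1),st[i].tolist(),ray(p,h,54)[:2].round(1),"cam-tcp",(C-s["tcp_pos"]).round(1), np.arctan2(p["view"][0,0],-p["view"][0,1]).round(4))
cv2.imwrite("pics/b.png",p["color"][:,:,::-1])
for r in(20,60,100,140): print(r,g[r,240:304].tolist())
for r in(60,140): print(r,g[r,355:400].tolist())
for c in(320,360): print(c,g[140:170,c].tolist())
E
python3 m6.py
```

```text
9.85 [507.9  96.9 154.4] 0.0602 hole [341.1  76.3] [21, 17, 19, 21, 267] [616.2  56.3] cam-tcp [ 69.3   3.2 142.7] 0.0598
9.9 [507.8  97.1 154.4] 0.0605 hole [341.5  76.5] [22, 17, 19, 21, 265] [616.1  56.2] cam-tcp [ 69.4   3.2 142.7] 0.0601
9.95 [507.9  97.3 154.4] 0.0608 hole [341.8  76.5] [22, 18, 19, 20, 267] [616.2  56.2] cam-tcp [ 69.4   3.3 142.7] 0.0604
20 [109, 111, 111, 112, 111, 112, 113, 112, 111, 112, 112, 114, 114, 110, 94, 63, 43, 71, 134, 182, 193, 183, 161, 155, 154, 154, 155, 146, 126, 97, 78, 74, 89, 144, 216, 244, 248, 248, 248, 248, 248, 248, 248, 248, 248, 248, 248, 248, 247, 247, 240, 211, 142, 113, 111, 112, 114, 114, 114, 112, 113, 113, 114, 114]
60 [112, 112, 112, 114, 115, 115, 115, 117, 116, 115, 114, 114, 114, 115, 113, 102, 75, 51, 99, 197, 246, 250, 251, 251, 251, 251, 249, 239, 201, 155, 102, 76, 91, 150, 224, 248, 250, 251, 251, 251, 251, 250, 251, 250, 251, 250, 251, 251, 251, 249, 240, 196, 140, 121, 119, 120, 122, 121, 122, 121, 120, 122, 125, 124]
100 [115, 115, 114, 115, 115, 117, 118, 120, 120, 120, 120, 118, 117, 117, 118, 117, 106, 80, 54, 10
[... 610 characters left out ...]
 117, 116, 115, 113, 111, 115, 124, 148, 173, 179, 178, 176, 176, 176, 176, 175, 174, 176, 176, 178, 179, 179, 177, 177, 175, 172, 172, 170, 170, 170, 171, 172]
140 [125, 124, 123, 120, 118, 119, 121, 120, 120, 117, 116, 114, 117, 124, 143, 166, 174, 176, 174, 173, 174, 176, 179, 180, 182, 183, 185, 185, 185, 185, 185, 183, 182, 180, 177, 177, 176, 177, 178, 180, 180, 180, 178, 177, 175]
320 [120, 121, 119, 120, 119, 121, 119, 120, 121, 126, 145, 170, 183, 187, 188, 188, 186, 185, 183, 183, 184, 186, 187, 188, 190, 190, 190, 188, 185, 183]
360 [119, 119, 120, 119, 120, 120, 120, 119, 121, 132, 156, 178, 184, 184, 183, 184, 185, 185, 185, 184, 183, 180, 181, 182, 185, 187, 188, 188, 185, 184]
```

```bash
cat > m7.py <<'E'
from h import *
def cross(row,lo,hi,lev,up):
    for c in range(lo,hi):
        a,b=row[c],row[c+1]
        if (a<lev<=b) if up else (a>=lev>b): return c+(lev-a)/(b-a)
p=env.get_image("wrist");s=env.get_state();Rt=R.from_rotvec(s["tcp_rot"]).as_matrix();T=s["tcp_pos"]
g=cv2.cvtColor(p["color"],cv2.COLOR_RGB2GRAY).astype(float)
print(s["t"],T.round(1),np.arctan2(Rt[1,0],Rt[0,0]).round(4))
L=[];B=[]
for r in range(20,141,10):
    row=g[r];a=cross(row,240,275,85,False);L.append(ray(p,(a,r),54))
    k=a and int(a)+12
    b0=cross(row,k,290,170,True);b1=cross(row,int(b0)+2,310,180,False)
    B.append(ray(p,((b0+b1)/2,r),T[2]+28.5))
for nm,A in(("slotL",L),("blade",B)):
    A=np.array(A)[:,:2];k=np.polyfit(A[:,0],A[:,1],1);print(nm,"yaw",k[0].round(4),"y at x=560,600:",np.polyval(k,[560,600]).round(2),"res",np.std(A[:,1]-np.polyval(k,A[:,0])).round(2))
E=[]
for c in range(300,365,8):
    r=cross(g[:,c],130,175,150,True)
    if r: E.append(ray(p,(c,r),54))
E=np.array(E);k=np.polyfit(E[:,1],E[:,0],1);print("-x face: yaw",-k[0],"x at y=56,106",np.polyval(k,[56,106]))
F=[]
for r in range(40,145,10):
    c=cross(g[r],345,395,145,True)
    if c:F.append(ray(p,(c,r),54))
F=np.array(F);k=np.polyfit(F[:,0],F[:,1],1);print("-y face yaw",k[0],"y at x=560,610",np.polyval(k,[560,610]))
# blade/handle joint & tip
for c in(282,):print("joint col",g[150:215,c].astype(int).tolist())
E
python3 m7.py
```

```text
10.0 [507.9  97.4 154.4] 0.061
slotL yaw 0.0702 y at x=560,600: [118.15 120.96] res 0.06
blade yaw 0.0572 y at x=560,600: [ 99.4  101.69] res 0.02
-x face: yaw 0.06745975859819213 x at y=56,106 [560.67219751 557.29920958]
-y face yaw 0.06776184180491891 y at x=560,610 [27.84673847 31.23483056]
joint col [251, 250, 250, 250, 250, 250, 250, 250, 250, 250, 250, 250, 250, 249, 249, 249, 249, 249, 249, 249, 249, 249, 248, 248, 247, 235, 191, 167, 199, 215, 217, 217, 217, 216, 216, 216, 216, 215, 215, 215, 212, 192, 149, 129, 132, 137, 142, 148, 152, 155, 157, 157, 158, 158, 156, 158, 157, 158, 157, 158, 154, 141, 114, 102, 103]
```

{"op": "servo_tool", "data": {"motion": [{"x": 0,"y": -0.4,"z": 1.5,"twist": -0.008},{"x": 0,"y": -0.4,"z": 2,"twist": 0},{"x": 0,"y": -0.4,"z": 2,"twist": 0},{"x": 0,"y": 0,"z": 1,"twist": 0},{"x": 0,"y": 0,"z": 0,"twist": 0},{"x": 0,"y": 0,"z": 0,"twist": 0},{"x": 0,"y": 0,"z": 0,"twist": 0},{"x": 0,"y": 0,"z": 0,"twist": 0},{"x": 0,"y": 0,"z": 0,"twist": 0},{"x": 0,"y": 0,"z": 0,"twist": 0}]}}

```text
t: 10.83
tcp_pos: [507.4, 109.9, 89.9]
tcp_rot: [-3.139, -0.11, -0.002]
contact_force: [-0.3, -0.8, -1.8]
opening: 23.1
grasp_force: 79.2
```

```bash
python3 - <<'E'
from h import *
p=env.get_image("wrist");s=env.get_state();T=s["tcp_pos"];Rt=R.from_rotvec(s["tcp_rot"]).as_matrix()
print(s["t"],T.round(1),np.arctan2(Rt[1,0],Rt[0,0]).round(4))
print("joint",[ray(p,(282,r),T[2]+28.5).round(1).tolist() for r in(175,177)])
for X in((612.2-55,106.2-3.7+10),(612.2+50,110+9.6)): print(proj(p,[*X,54]).round(1))
cv2.imwrite("pics/d.png",cv2.resize(p["color"][0:260,170:430,::-1],None,fx=2.2,fy=2.2,interpolation=cv2.INTER_CUBIC))
g=cv2.cvtColor(p["color"],cv2.COLOR_RGB2GRAY)
for r in(10,60,110,150): print(r,g[r,250:310].tolist())
E
```

```text
10.8833 [507.3 110.   89.8] 0.0699
joint [[558.0, 112.3, 118.3], [557.2, 112.3, 118.3]]
[[281.3 159.2]]
[[281.8 -49.3]]
10 [110, 111, 111, 112, 114, 113, 113, 114, 115, 117, 116, 113, 114, 113, 113, 115, 115, 115, 113, 109, 97, 75, 88, 170, 235, 248, 250, 250, 250, 250, 250, 250, 250, 250, 250, 250, 250, 250, 250, 250, 248, 230, 159, 121, 119, 119, 120, 121, 121, 122, 122, 122, 123, 123, 122, 122, 121, 121, 120, 120]
60 [115, 115, 115, 115, 117, 118, 118, 119, 120, 121, 121, 121, 120, 118, 117, 118, 118, 119, 117, 103, 80, 65, 73, 142, 225, 250, 252, 252, 252, 252, 252, 252, 252, 252, 252, 252, 252, 252, 252, 252, 245, 206, 148, 130, 128, 129, 131, 132, 132, 134, 134, 133, 133, 131, 131, 131, 130, 129, 127, 126]
110 [120, 118, 118, 120, 121, 121, 122, 124, 123, 124, 126, 126, 126, 126, 124, 122, 122, 122, 120, 105, 82, 69, 66, 119, 218, 251, 253, 253, 253, 253, 253, 253, 253, 253, 253, 253, 253, 253, 253, 250, 228, 162, 132, 131, 131, 133, 135, 137, 137, 138, 137, 136, 134, 133, 133, 131, 130, 128, 129, 131]
150 [124, 123, 122, 122, 124, 125, 126, 127, 128, 128, 129, 130, 131, 130, 129, 127, 126, 127, 127, 124, 109, 82, 70, 118, 214, 250, 252, 252, 252, 252, 252, 252, 252, 252, 252, 252, 252, 252, 252, 245, 206, 147, 129, 128, 130, 132, 135, 136, 136, 136, 134, 131, 131, 130, 129, 127, 126, 126, 129, 129]
```

View pics/d.png

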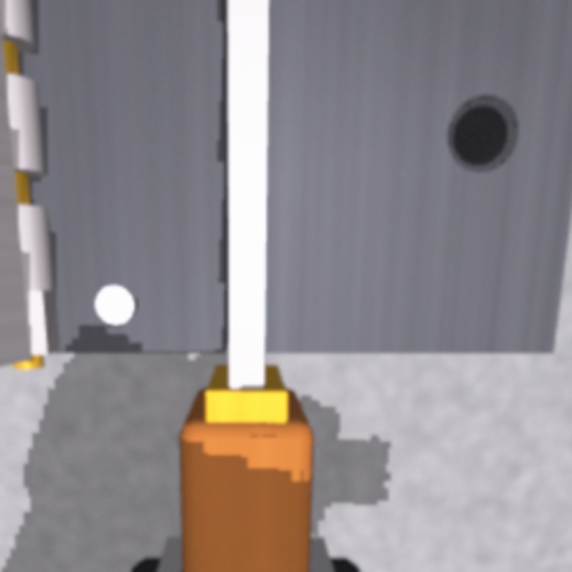

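Now the blade is nearly over the slot: the lip is at column 270 and the blade covers 273–290. Computing the residual in mm.

```bash
sed -i 's/cross(row,240,275,85,False)/cross(row,256,280,95,False)/; s/int(a)+12/int(a)+2/; s/range(20,141,10)/range(5,156,10)/' m7.py; sed -i 's/^E=\[\]$/raise SystemExit/' m7.py; python3 m7.py; python3 m7.py; python3 - <<'E'
from h import *
for n in("scene","side"):
    p=env.get_image(n);s=env.get_state()
    for m in env.masks_of(p,"scraper_grip"):
        ys,xs=np.where(m["pixels"]);c=ray(p,(xs.mean(),ys.mean()),110)[:2]
        if np.hypot(*(c-[560,110]))<80:
            T=s["tcp_pos"];tip=proj(p,[T+[149,10,d] for d in(-5,28)]).round(1).tolist()
            j=xs.argmax() if n=="scene" else xs.argmin();print(n,"tip pred",tip,"bbox",xs.min(),xs.max(),ys.min(),ys.max(), "rear pred",proj(p,T+[-50,-3,34]).round(1))
            o=fit(lambda v:scr3([v[0],1,14.5,.068,0],s),[(p,m["pixels"])],[0],[4]);print(o)
E
```

```text
10.9333 [507.2 110.   89.6] 0.0699
slotL yaw 0.0687 y at x=560,600: [119.07 121.82] res 0.48
blade yaw 0.0668 y at x=560,600: [112.55 115.22] res 0.02
10.9833 [507.2 110.   89.6] 0.07
slotL yaw 0.0684 y at x=560,600: [119.08 121.82] res 0.48
blade yaw 0.0666 y at x=560,600: [112.56 115.23] res 0.02
scene tip pred [[414.2, 250.2], [417.0, 235.1]] bbox 340 417 194 248 rear pred [[344.4 186.4]]
(array([0.]), np.float64(0.3278894697268072))
side tip pred [[147.8, 227.3], [144.2, 215.5]] bbox 92 205 212 293 rear pred [[231.6 247.6]]
(array([81.75]), np.float64(0.9466942864924197))
side tip pred [[147.8, 227.3], [144.2, 215.5]] bbox 146 236 216 264 rear pred [[231.6 247.6]]
(array([-2.5]), np.float64(0.4904080325663748))
```

{"op": "servo_tool", "data": {"motion": [{"x": -0.2,"y": -0.1,"z": 0,"twist": 0},{"x": 0,"y": 0,"z": 0,"twist": 0},{"x": 0,"y": 0,"z": 0,"twist": 0},{"x": 0,"y": 0,"z": 0.8,"twist": 0},{"x": 0,"y": 0,"z": 0.8,"twist": 0},{"x": 0,"y": 0,"z": 0.8,"twist": 0},{"x": 0,"y": 0,"z": 0.8,"twist": 0},{"x": 0,"y": 0,"z": 0.8,"twist": 0},{"x": 0,"y": 0,"z": 0,"twist": 0}]}}

```text
t: 11.93
tcp_pos: [504.3, 110.4, 47.5]
tcp_rot: [3.139, 0.109, -0.003]
contact_force: [-0.0, 0.1, -1.3]
opening: 23.1
grasp_force: 79.2
```

{"op": "servo_tool", "data": {"motion": [{"x": 0,"y": 0,"z": 0.6,"twist": 0},{"x": 0,"y": 0,"z": 0.6,"twist": 0},{"x": 0,"y": 0,"z": 0.4,"twist": 0},{"x": 0,"y": 0,"z": 0.3,"twist": 0},{"x": 0,"y": 0,"z": 0.2,"twist": 0},{"x": 0,"y": 0,"z": 0.2,"twist": 0},{"x": 0,"y": 0,"z": 0,"twist": 0}]}}

```text
t: 12.52
tcp_pos: [505.0, 110.7, 26.0]
tcp_rot: [3.14, 0.11, -0.0]
contact_force: [-0.2, -0.0, -2.1]
opening: 23.0
grasp_force: 79.3
```

{"op": "servo_tool", "data": {"motion": [{"x": 0,"y": 0,"z": 0.2,"twist": 0},{"x": 0,"y": 0,"z": 0.2,"twist": 0},{"x": 0,"y": 0,"z": 0.2,"twist": 0},{"x": 0,"y": 0,"z": 0,"twist": 0},{"x": 0,"y": 0,"z": 0,"twist": 0},{"x": 0,"y": 0,"z": 0,"twist": 0}]}}

```text
t: 13.02
tcp_pos: [504.3, 110.6, 21.1]
tcp_rot: [-3.139, -0.109, 0.001]
contact_force: [-5.8, -0.7, 11.6]
opening: 22.8
grasp_force: 81.8
```

{"op": "servo_tool", "data": {"motion": [{"x": 0,"y": 0,"z": -0.1,"twist": 0},{"x": 0,"y": 0,"z": 0,"twist": 0},{"x": 0,"y": 0,"z": 0,"twist": 0},{"x": 0,"y": 0,"z": 0,"twist": 0}], "grip": 6.0}}

```text
t: 13.35
tcp_pos: [505.3, 110.8, 21.3]
tcp_rot: [3.14, 0.11, 0.001]
contact_force: [-0.7, -0.3, 0.7]
opening: 60.3
grasp_force: 0.0
```

```bash
python3 - <<'E'
from h import *
s=env.get_state();print(s["t"],s["tcp_pos"].round(1),s["contact_force"].round(1))
ps=[env.get_image(n) for n in("wrist","side","scene")]
a=cv2.resize(ps[0]["color"],(400,300));b=cv2.resize(ps[1]["color"][190:310,80:240],(400,300),interpolation=cv2.INTER_CUBIC);c=cv2.resize(ps[2]["color"][160:320,310:480],(400,300),interpolation=cv2.INTER_CUBIC)
cv2.imwrite("pics/e.png",np.vstack([np.hstack([a,b]),np.hstack([c,c*0])])[:,:,::-1])
p=ps[0];Rz=lambda x,y,z:[612.2+x*.9977-y*.068,106.2+x*.068+y*.9977,z]
print("wrist: predicted blade-start px for centre -8:",proj(p,[Rz(-60,10.3,53)]).round(1),"face",proj(p,[Rz(-55,10.3,54)]).round(1))
E
```

```text
13.35 [505.3 110.8  21.3] [-0.7 -0.3  0.7]
wrist: predicted blade-start px for centre -8: [[283.3 187.6]] face [[283.4 175.2]]
```

View pics/e.png

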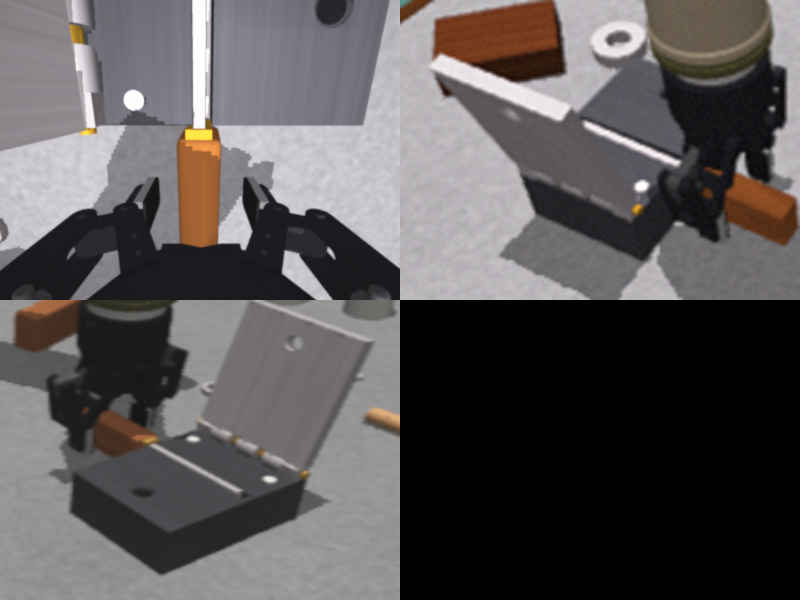

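The views show the blade seated flush in the slot with its tip near the stop, the handle outside, and the lid open. Now retreat up and go behind the lid.

{"op": "servo_tool", "data": {"motion": [{"x": 0,"y": 0,"z": -2,"twist": 0},{"x": 0,"y": 0,"z": -4.1,"twist": 0},{"x": 0,"y": 0,"z": -4.1,"twist": 0},{"x": 0,"y": 0,"z": -4.1,"twist": 0},{"x": 0,"y": 0,"z": -4.1,"twist": 0},{"x": 0,"y": 0,"z": -4.1,"twist": 0},{"x": 0,"y": 0,"z": -1,"twist": 0},{"x": 2.6,"y": -2.8,"z": 0,"twist": 0},{"x": 2.6,"y": -2.8,"z": 0,"twist": 0},{"x": 2.6,"y": -2.8,"z": 0,"twist": 0}]}}

```text
t: 14.33
tcp_pos: [577.6, 201.5, 256.9]
tcp_rot: [-3.138, -0.109, -0.001]
contact_force: [1.5, -0.4, 0.2]
opening: 60.0
grasp_force: 0.0
```

{"op": "servo_tool", "data": {"motion": [{"x": 2.6,"y": -2.8,"z": 0,"twist": 0},{"x": 2.6,"y": -2.8,"z": 0,"twist": 0},{"x": 0,"y": 0,"z": 0,"twist": 0},{"x": 0,"y": 0,"z": 2.8,"twist": 0},{"x": 0,"y": 0,"z": 2.8,"twist": 0},{"x": 0,"y": 0,"z": 2.7,"twist": 0},{"x": 0,"y": 0,"z": 0,"twist": 0}], "grip": 0, "newtons": 30}}

```text
t: 14.92
tcp_pos: [621.8, 259.1, 167.9]
tcp_rot: [3.137, 0.11, -0.012]
contact_force: [-0.9, 0.1, -0.5]
opening: -0.3
grasp_force: 0.0
```

{"op": "servo_tool", "data": {"motion": [{"x": 0,"y": 1.1,"z": 0,"twist": 0},{"x": 0,"y": 1.1,"z": 0,"twist": 0},{"x": 0,"y": 1.1,"z": 0,"twist": 0},{"x": 0,"y": 1.1,"z": 0,"twist": 0},{"x": 0,"y": 1.1,"z": 0,"twist": 0},{"x": 0,"y": 1.1,"z": 0,"twist": 0},{"x": 0,"y": 1.1,"z": 0,"twist": 0},{"x": 0,"y": 1.1,"z": 0,"twist": 0},{"x": 0,"y": 1.1,"z": 0,"twist": 0},{"x": 0,"y": 0.8,"z": 0,"twist": 0}]}}

```text
t: 15.75
tcp_pos: [632.1, 150.9, 173.0]
tcp_rot: [3.139, 0.108, -0.001]
contact_force: [-0.2, 2.3, -1.1]
opening: 0.1
grasp_force: 1.0
```

{"op": "servo_tool", "data": {"motion": [{"x": 0,"y": 1.0,"z": 0.7,"twist": 0},{"x": 0,"y": 1.0,"z": 0.7,"twist": 0},{"x": 0,"y": 0.8,"z": 0.7,"twist": 0},{"x": 0,"y": 0.8,"z": 0.8,"twist": 0},{"x": 0,"y": 0.8,"z": 0.8,"twist": 0},{"x": 0,"y": 0.8,"z": 0.8,"twist": 0},{"x": 0,"y": 0.6,"z": 1.0,"twist": 0},{"x": 0,"y": 0.6,"z": 1.0,"twist": 0},{"x": 0,"y": 0.5,"z": 1.0,"twist": 0},{"x": 0,"y": 0,"z": 0,"twist": 0}]}}

```text
t: 16.58
tcp_pos: [636.1, 82.5, 95.9]
tcp_rot: [3.139, 0.108, -0.005]
contact_force: [-0.7, 0.1, 0.1]
opening: -0.1
grasp_force: 0.0
```

{"op": "servo_tool", "data": {"motion": [{"x": 0,"y": 0.3,"z": 0.8,"twist": 0},{"x": 0,"y": 0.2,"z": 0.8,"twist": 0},{"x": 0,"y": 0.1,"z": 0.7,"twist": 0},{"x": 0,"y": 0,"z": 0.4,"twist": 0},{"x": 0,"y": 0,"z": 0.2,"twist": 0},{"x": 0,"y": 0,"z": 0.2,"twist": 0},{"x": 0,"y": 0,"z": 0,"twist": 0}]}}

```text
t: 17.17
tcp_pos: [637.5, 78.1, 67.0]
tcp_rot: [-3.14, -0.11, 0.0]
contact_force: [0.0, -0.6, -0.3]
opening: -0.2
grasp_force: 0.0
```

{"op": "servo_tool", "data": {"motion": [{"x": 0,"y": 0,"z": 0.2,"twist": 0},{"x": 0,"y": 0,"z": 0.2,"twist": 0},{"x": 0,"y": 0,"z": 0.1,"twist": 0},{"x": 0,"y": 0,"z": 0,"twist": 0}]}}

```text
t: 17.5
tcp_pos: [637.9, 78.1, 65.8]
tcp_rot: [-3.137, -0.109, -0.003]
contact_force: [-10.1, 0.9, 36.0]
opening: 0.1
grasp_force: 17.9
```

```bash
python3 - <<'E'
from h import *
s=env.get_state();print(s["t"],s["tcp_pos"].round(1),s["contact_force"].round(1))
p=[env.get_image(n) for n in("side","scene")]
b=cv2.resize(p[0]["color"][180:320,60:247],(400,300),interpolation=cv2.INTER_CUBIC);c=cv2.resize(p[1]["color"][170:310,310:497],(400,300),interpolation=cv2.INTER_CUBIC)
cv2.imwrite("pics/f.png",np.hstack([b,c])[:,:,::-1])
E
```

```text
17.5 [637.9  78.1  65.8] [-10.1   0.9  36. ]
```

View pics/f.png

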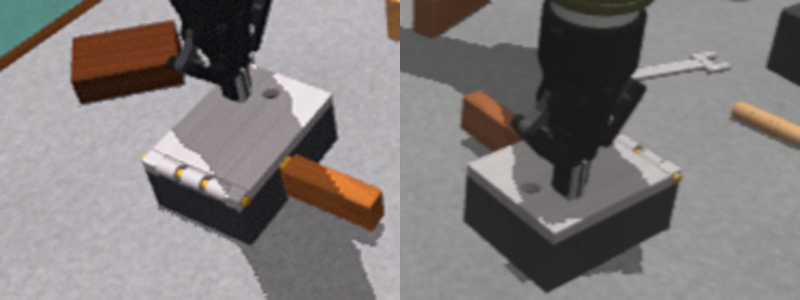

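The lid is shut flat on the lower half and the scraper's handle is outside. Backing off, then a look at the hole.

{"op": "servo_tool", "data": {"motion": [{"x": 0,"y": 0,"z": -1,"twist": 0},{"x": 0,"y": 0,"z": -2.7,"twist": 0},{"x": 0,"y": 0,"z": -3.6,"twist": 0},{"x": -2.5,"y": 1.0,"z": -2.2,"twist": 0},{"x": -2.5,"y": 1.0,"z": -2.0,"twist": 0},{"x": -2.5,"y": 1.0,"z": -2.0,"twist": 0},{"x": -2.5,"y": 1.0,"z": 0,"twist": 0},{"x": 0,"y": 0,"z": 0,"twist": 0},{"x": 0,"y": 0,"z": 0,"twist": 0}]}}

```text
t: 18.35
tcp_pos: [539.9, 30.9, 198.1]
tcp_rot: [-3.138, -0.108, -0.001]
contact_force: [0.5, -0.5, -0.0]
opening: 0.0
grasp_force: 0.0
```

```bash
cat > m8.py <<'E'
from h import *
def hole(p,guess,z,wall):
    g=cv2.cvtColor(p["color"],cv2.COLOR_RGB2GRAY);u=proj(p,[*guess,z])[0].astype(int);h=22
    w=g[u[1]-h:u[1]+h,u[0]-h:u[0]+h].astype(int);med=np.median(w)
    out=[]
    for k in(.6,.75):
        n,l,st,c=cv2.connectedComponentsWithStats((w<med*k).astype(np.uint8));i=min(range(1,n),key=lambda i:np.hypot(*(c[i]-h))+(1e3 if st[i,4]<30 else 0))
        px=c[i]+u-h;out.append((k,st[i].tolist(),px.round(1).tolist(),ray(p,px,z)[:2].round(1).tolist()))
    return u.tolist(),med,out
if __name__=="__main__":
  for k in range(2):
    p=env.get_image("wrist");s=env.get_state();Rt=R.from_rotvec(s["tcp_rot"]).as_matrix()
    print(s["t"],s["tcp_pos"].round(1),np.arctan2(Rt[1,0],Rt[0,0]).round(4),hole(p,(615.6,56.3),66,0))
  cv2.imwrite("pics/g.png",p["color"][:,:,::-1])
  for n in("scene","side","wrist"):
    p=env.get_image(n)
    for m in env.masks_of(p,"pin_head"):
        ys,xs=np.where(m["pixels"]);print(n,round(m["score"],2),len(xs),ray(p,(xs.mean(),ys.mean()),82)[:2].round(1))
        if len(xs)<900:
            t=np.arange(0,6.28,.4);C=np.array([[12*np.cos(a),12*np.sin(a),z] for a in t for z in(60,104)])
            o=fit(lambda v:[C+[v[0],v[1],0]],[(p,m["pixels"])],[600,-272],[6,6]);print("   fit",o[0].round(1),round(o[1],3))
E
python3 m8.py
```

```text
18.4 [541.   31.5 197.7] 0.07 ([257, 116], np.float64(238.0), [(0.6, [15, 13, 17, 19, 243], [257.8, 116.3], [616.0, 56.4]), (0.75, [14, 13, 19, 20, 303], [257.8, 116.4], [615.9, 56.4])])
18.45 [541.5  31.7 197.4] 0.0707 ([258, 117], np.float64(238.0), [(0.6, [14, 14, 18, 18, 246], [258.5, 117.6], [615.9, 56.3]), (0.75, [13, 13, 20, 20, 309], [258.4, 117.5], [616.0, 56.4])])
scene 0.69 463 [ 600.6 -271.2]
   fit [ 601.  -271.1] 0.068
side 0.71 139 [ 598.8 -274.1]
   fit [ 600. -276.] 0.181
```

{"op": "servo_tool", "data": {"motion": [{"x": -0.25,"y": 3.4,"z": 0,"twist": 0},{"x": -0.25,"y": 3.4,"z": 0,"twist": 0},{"x": -0.25,"y": 3.4,"z": 0,"twist": 0},{"x": -0.25,"y": 3.4,"z": 0,"twist": 0},{"x": -0.25,"y": 3.4,"z": 0,"twist": 0},{"x": -0.25,"y": 3.4,"z": 0,"twist": 0},{"x": -0.25,"y": 3.4,"z": 0,"twist": 0},{"x": -0.25,"y": 3.4,"z": 0,"twist": 0},{"x": -0.25,"y": 3.0,"z": 0,"twist": 0},{"x": 0,"y": 0,"z": 0,"twist": 0}], "grip": 5.5}}

```text
t: 19.58
tcp_pos: [538.2, -279.2, 197.8]
tcp_rot: [3.135, 0.099, 0.001]
contact_force: [-0.3, 1.1, 1.1]
opening: 55.0
grasp_force: 0.0
```

```bash
cat > m9.py <<'E'
from h import *
t=np.arange(0,6.28,.3);C=np.array([[12*np.cos(a),12*np.sin(a),z] for a in t for z in(60,104)])
for k in range(2):
  for n in("wrist",):
    p=env.get_image(n);s=env.get_state();Rt=R.from_rotvec(s["tcp_rot"]).as_matrix()
    print(s["t"],s["tcp_pos"].round(1),np.arctan2(Rt[1,0],Rt[0,0]).round(4),s["q"].round(2))
    for m in env.masks_of(p,"pin_head"):
        ys,xs=np.where(m["pixels"]);c=ray(p,(xs.mean(),ys.mean()),90)[:2];print(n,round(m["score"],2),len(xs),c.round(1))
        if np.hypot(*(c-[600,-272]))<30:
            o=fit(lambda v:[C+[v[0],v[1],0]],[(p,m["pixels"])],[600,-272],[6,6]);print("   fit",o[0].round(1),round(o[1],3))
    for m in env.masks_of(p,"plug0"):
        ys,xs=np.where(m["pixels"]);print("plug",round(m["score"],2),len(xs),ray(p,(xs.mean(),ys.mean()),70)[:2].round(1))
cv2.imwrite("pics/h.png",p["color"][:,:,::-1])
E
python3 m9.py
```

```text
19.6333 [ 538.5 -275.8  197.3] 0.0646 [-0.02  0.56  0.61  1.94 -0.45  0.77 -0.67]
wrist 0.85 695 [ 601.4 -272.5]
   fit [ 601.6 -272.7] 0.083
plug 0.68 1114 [ 593.9 -218.2]
plug 0.6 1139 [ 586.  -164.5]
19.7833 [ 539.4 -270.8  196.8] 0.0706 [-0.03  0.56  0.61  1.94 -0.45  0.77 -0.67]
wrist 0.86 730 [ 601.3 -273.1]
   fit [ 601.5 -272.9] 0.052
plug 0.72 1048 [ 593.8 -218.3]
plug 0.65 1139 [ 585.9 -164.5]
plug 0.49 6846 [ 596.1 -224.4]
```

{"op": "servo_tool", "data": {"motion": [{"x": 0,"y": 0,"z": 0,"twist": -0.118},{"x": 0,"y": 0,"z": 0,"twist": -0.118},{"x": 0,"y": 0,"z": 0,"twist": -0.118},{"x": 0,"y": 0,"z": 0,"twist": -0.118},{"x": 0,"y": 0,"z": 0,"twist": -0.118},{"x": 0,"y": 0,"z": 0,"twist": -0.118},{"x": 0,"y": 0,"z": 0,"twist": -0.118},{"x": 0,"y": 0,"z": 0,"twist": -0.118},{"x": 0,"y": 0,"z": 0,"twist": -0.118},{"x": 0,"y": 0,"z": 0,"twist": -0.118}]}}

```text
t: 20.72
tcp_pos: [539.7, -270.4, 197.4]
tcp_rot: [-2.54, -1.848, -0.0]
contact_force: [0.6, 0.3, -0.4]
opening: 54.8
grasp_force: 0.0
```

{"op": "servo_tool", "data": {"motion": [{"x": 0,"y": 0,"z": 0,"twist": -0.118},{"x": 0,"y": 0,"z": 0,"twist": -0.118},{"x": 0,"y": 0,"z": 0,"twist": -0.118},{"x": 0,"y": 0,"z": 0,"twist": -0.112},{"x": -0.4,"y": 3.0,"z": 1.5,"twist": 0},{"x": -0.5,"y": 3.1,"z": 1.5,"twist": 0},{"x": 0,"y": 0,"z": 2,"twist": 0},{"x": 0,"y": 0,"z": 0,"twist": 0},{"x": 0,"y": 0,"z": 0,"twist": 0},{"x": 0,"y": 0,"z": 0,"twist": 0}]}}

```text
t: 21.55
tcp_pos: [600.3, -271.7, 148.0]
tcp_rot: [-2.054, -2.376, 0.001]
contact_force: [-0.8, 0.3, -0.0]
opening: 55.0
grasp_force: 0.0
```

```bash
cat > st.py <<'E'
from h import *
import time
for k in range(3):
    env.get_image("wrist");s=env.get_state();Rt=R.from_rotvec(s["tcp_rot"]).as_matrix()
    print(s["t"],s["tcp_pos"].round(1),np.arctan2(Rt[1,0],Rt[0,0]).round(4),s["q"].round(2),s["contact_force"].round(1),s["opening"])
    x,y=Rt[:2,0],Rt[:2,1]
import sys
if len(sys.argv)>2:
    d=np.array([float(sys.argv[1]),float(sys.argv[2])])-s["tcp_pos"][:2];print("tool shift mm",(d@x).round(1),(d@y).round(1))
E
python3 st.py 601.6 -272.6
```

```text
21.6 [ 600.6 -271.9  148.4] 1.7157 [ 0.27  0.61  0.11  1.83 -0.1   0.7   0.58] [-0.4 -0.9 -0.1] 54.99988443324115
21.65 [ 600.7 -272.1  148.7] 1.7155 [ 0.27  0.61  0.11  1.83 -0.1   0.7   0.58] [-0.   1.2 -0.9] 55.277451919393975
21.7 [ 600.8 -272.2  148.7] 1.7154 [ 0.27  0.61  0.11  1.83 -0.1   0.7   0.58] [-1.1 -0.   0.2] 54.66305336074676
tool shift mm -0.5 0.7
```

{"op": "servo_tool", "data": {"motion": [{"x": 0,"y": 0.05,"z": 1.5,"twist": 0},{"x": 0,"y": 0,"z": 2,"twist": 0},{"x": 0,"y": 0,"z": 2,"twist": 0},{"x": 0,"y": 0,"z": 1.5,"twist": 0},{"x": 0,"y": 0,"z": 0.9,"twist": 0},{"x": 0,"y": 0,"z": 0,"twist": 0},{"x": 0,"y": 0,"z": 0,"twist": 0}]}}

```text
t: 22.28
tcp_pos: [601.5, -272.1, 68.8]
tcp_rot: [2.055, 2.376, -0.0]
contact_force: [0.7, 0.3, 0.9]
opening: 55.2
grasp_force: 0.0
```

{"op": "servo_tool", "data": {"motion": [{"x": 0,"y": 0,"z": 0,"twist": 0},{"x": 0,"y": 0,"z": 0,"twist": 0},{"x": 0,"y": 0,"z": 0,"twist": 0},{"x": 0,"y": 0,"z": 0,"twist": 0},{"x": 0,"y": 0,"z": 0,"twist": 0}], "grip": 1.5, "newtons": 90}}

```text
t: 22.7
tcp_pos: [602.0, -272.1, 69.7]
tcp_rot: [2.054, 2.375, 0.001]
contact_force: [-1.5, 0.4, 5.9]
opening: 21.8
grasp_force: 87.7
```

{"op": "servo_tool", "data": {"motion": [{"x": 0,"y": 0,"z": -1,"twist": 0},{"x": 0,"y": 0,"z": -2,"twist": 0},{"x": 0,"y": 0,"z": -3,"twist": 0},{"x": 0,"y": 0,"z": -3,"twist": 0},{"x": 0,"y": 0,"z": -2,"twist": 0},{"x": 2.0,"y": 0.38,"z": 0,"twist": 0},{"x": 3.6,"y": 0.68,"z": 0,"twist": 0},{"x": 3.6,"y": 0.68,"z": 0,"twist": 0},{"x": 3.6,"y": 0.68,"z": 0,"twist": 0},{"x": 3.6,"y": 0.68,"z": 0,"twist": 0}]}}

```text
t: 23.53
tcp_pos: [608.2, -103.6, 179.4]
tcp_rot: [2.055, 2.375, 0.001]
contact_force: [1.3, -0.6, -0.7]
opening: 22.1
grasp_force: 88.6
```

{"op": "servo_tool", "data": {"motion": [{"x": 3.6,"y": 0.68,"z": 0,"twist": 0},{"x": 3.6,"y": 0.68,"z": 0,"twist": 0},{"x": 3.6,"y": 0.68,"z": 0,"twist": 0},{"x": 3.6,"y": 0.68,"z": 0,"twist": 0},{"x": 1.5,"y": 0.3,"z": 0,"twist": 0},{"x": 0,"y": 0,"z": 0,"twist": 0},{"x": 0,"y": 0,"z": 0,"twist": 0},{"x": 0,"y": 0,"z": 0,"twist": 0},{"x": 0,"y": 0,"z": 0,"twist": 0},{"x": 0,"y": 0,"z": 0,"twist": 0}]}}

```text
t: 24.37
tcp_pos: [615.3, 54.8, 178.5]
tcp_rot: [2.057, 2.374, -0.0]
contact_force: [0.7, -0.8, -1.8]
opening: 21.8
grasp_force: 88.6
```

```bash
python3 st.py 615.9 56.4; python3 - <<'E'
from h import *
p=env.get_image("wrist");cv2.imwrite("pics/i.png",p["color"][:,:,::-1])
s=env.get_state();T=s["tcp_pos"]
print("pred head top/hole px",proj(p,[T+[0,0,34],[615.9,56.4,66],T+[0,0,-56]]).round(1).tolist())
for n in("scene","side","wrist"):
    q=env.get_image(n)
    t=np.arange(0,6.28,.3);C=[np.array([[r*np.cos(a),r*np.sin(a),z] for a in t for z in zz]) for r,zz in((12,(-22,22)),(6,(-68,-22)))]
    for m in env.masks_of(q,"pin_head"):
        ys,xs=np.where(m["pixels"]);c=ray(q,(xs.mean(),ys.mean()),T[2])[:2]
        if len(xs)<3500 and np.hypot(*(c-T[:2]))<60:
            o=fit(lambda v:[c_+T+[v[0],v[1],v[2]] for c_ in C],[(q,m["pixels"])],[0,0,12],[4,4,4]);print(n,len(xs),round(m["score"],2),"fit rel TCP",o[0].round(1),round(o[1],3))
E
```

```text
24.4167 [615.4  55.1 178.4] 1.7136 [-0.28  0.53  0.14  1.91 -0.11  0.7   0.07] [-0.5 -0.6 -1.2] 21.93601567500186
24.4667 [615.3  55.3 178.4] 1.714 [-0.28  0.54  0.14  1.91 -0.11  0.7   0.07] [ 0.1 -0.3 -2.3] 21.91511010272171
24.5167 [615.3  55.6 178.3] 1.7144 [-0.28  0.54  0.14  1.91 -0.11  0.7   0.07] [-0.1  0.8 -1.5] 22.018586652616392
tool shift mm 0.7 0.7
pred head top/hole px [[280.2, 293.0], [281.4, 203.0], [280.6, 223.7]]
scene 368 0.66 fit rel TCP [-0.1  0.1 12.3] 0.379
side 265 0.86 fit rel TCP [ 43.2 -41.3 -36.7] 0.323
```

{"op": "servo_tool", "data": {"motion": [{"x": 0.05,"y": 0.05,"z": 1.5,"twist": 0},{"x": 0,"y": 0,"z": 1.5,"twist": 0},{"x": 0,"y": 0,"z": 1.3,"twist": 0},{"x": 0,"y": 0,"z": 0.5,"twist": 0},{"x": 0,"y": 0,"z": 0,"twist": 0},{"x": 0,"y": 0,"z": 0,"twist": 0},{"x": 0,"y": 0,"z": 0,"twist": 0},{"x": 0,"y": 0,"z": 0,"twist": 0},{"x": 0,"y": 0,"z": 0,"twist": 0}]}}

```text
t: 25.62
tcp_pos: [616.1, 57.2, 131.0]
tcp_rot: [2.054, 2.376, 0.001]
contact_force: [0.4, 0.2, -1.5]
opening: 22.0
grasp_force: 88.6
```

```bash
python3 st.py 615.9 56.4; python3 - <<'E'
from h import *
ps=[env.get_image(n) for n in("wrist","side","scene")];T=env.get_state()["tcp_pos"]
H=[615.9,56.4,66]
def crop(p,w,h):
    u=proj(p,H)[0].round().astype(int);x,y=max(0,u[0]-w//2),max(0,u[1]-h//2);print("hole px in crop scaled",((proj(p,[H,T+[0,0,-56]])-[x,y])*400/w).round(0).tolist())
    return cv2.resize(p["color"][y:y+h,x:x+w],(400,300),interpolation=cv2.INTER_CUBIC)
a=crop(ps[0],200,150);b=crop(ps[1],80,60);c=crop(ps[2],80,60)
cv2.imwrite("pics/j.png",np.vstack([np.hstack([a,b]),np.hstack([c,c*0])])[:,:,::-1])
E
```

```text
25.6667 [616.   57.2 130.9] 1.7158 [-0.27  0.6   0.13  1.94 -0.12  0.61  0.08] [-0.3  0.4 -1.8] 21.969053412721337
25.7167 [616.   57.2 130.8] 1.7158 [-0.27  0.6   0.12  1.94 -0.12  0.61  0.08] [-0.   0.1 -1.4] 21.94733581905734
25.7667 [615.9  57.2 130.7] 1.7158 [-0.27  0.6   0.12  1.94 -0.12  0.61  0.08] [-0.2 -0.3 -1.1] 21.957717952814413
tool shift mm -0.8 -0.1
hole px in crop scaled [[201.0, 151.0], [201.0, 156.0]]
hole px in crop scaled [[201.0, 149.0], [197.0, 136.0]]
hole px in crop scaled [[202.0, 150.0], [206.0, 131.0]]
```

View pics/j.png

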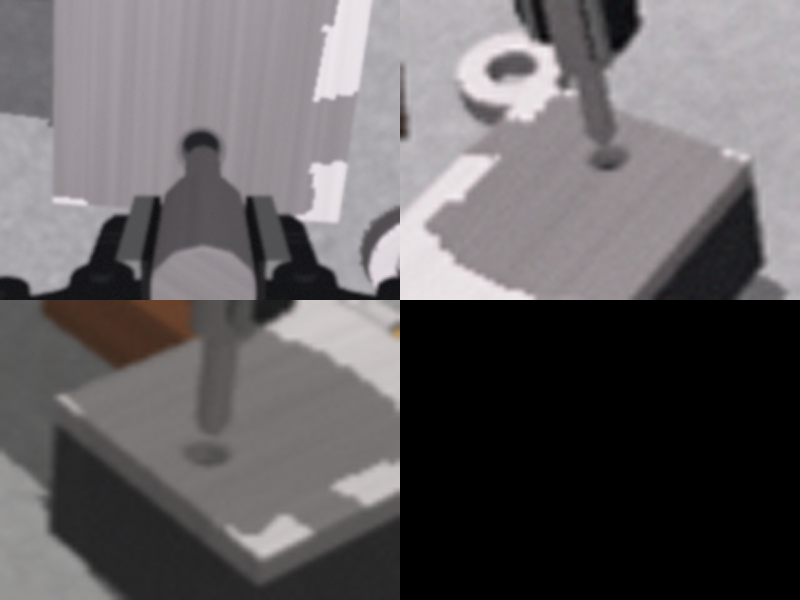

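All three views show the pin tip directly above the hole. Inserting.

{"op": "servo_tool", "data": {"motion": [{"x": -0.05,"y": 0,"z": 0.3,"twist": 0},{"x": 0,"y": 0,"z": 0.5,"twist": 0},{"x": 0,"y": 0,"z": 0.5,"twist": 0},{"x": 0,"y": 0,"z": 0.5,"twist": 0},{"x": 0,"y": 0,"z": 0,"twist": 0}]}}

```text
t: 26.33
tcp_pos: [615.1, 56.6, 110.8]
tcp_rot: [-2.054, -2.376, 0.002]
contact_force: [-0.0, -0.6, -0.7]
opening: 22.0
grasp_force: 88.6
```

{"op": "servo_tool", "data": {"motion": [{"x": 0,"y": 0.03,"z": 0.5,"twist": 0},{"x": 0,"y": 0,"z": 0.5,"twist": 0},{"x": 0,"y": 0,"z": 0.5,"twist": 0},{"x": 0,"y": 0,"z": 0.5,"twist": 0},{"x": 0,"y": 0,"z": 0.5,"twist": 0},{"x": 0,"y": 0,"z": 0.3,"twist": 0},{"x": 0,"y": 0,"z": 0,"twist": 0}]}}

```text
t: 26.92
tcp_pos: [615.7, 56.7, 83.4]
tcp_rot: [-2.054, -2.376, 0.002]
contact_force: [0.3, -0.2, -0.9]
opening: 22.0
grasp_force: 88.6
```

Going in freely. Approaching the head's seat.

{"op": "servo_tool", "data": {"motion": [{"x": 0,"y": 0,"z": 0.2,"twist": 0},{"x": 0,"y": 0,"z": 0.2,"twist": 0},{"x": 0,"y": 0,"z": 0.2,"twist": 0},{"x": 0,"y": 0,"z": 0.1,"twist": 0},{"x": 0,"y": 0,"z": 0,"twist": 0},{"x": 0,"y": 0,"z": 0,"twist": 0}]}}

```text
t: 27.42
tcp_pos: [616.1, 56.7, 77.3]
tcp_rot: [-2.055, -2.377, 0.0]
contact_force: [1.0, 0.6, -0.9]
opening: 21.6
grasp_force: 88.6
```

{"op": "servo_tool", "data": {"motion": [{"x": 0,"y": 0,"z": 0.1,"twist": 0},{"x": 0,"y": 0,"z": 0.05,"twist": 0},{"x": 0,"y": 0,"z": 0,"twist": 0},{"x": 0,"y": 0,"z": 0,"twist": 0},{"x": 0,"y": 0,"z": 0,"twist": 0}]}}

```text
t: 27.83
tcp_pos: [616.1, 56.7, 75.8]
tcp_rot: [2.055, 2.377, 0.0]
contact_force: [0.1, 0.0, -0.2]
opening: 22.0
grasp_force: 88.6
```

{"op": "servo_tool", "data": {"motion": [{"x": 0,"y": 0,"z": 0.06,"twist": 0},{"x": 0,"y": 0,"z": 0,"twist": 0},{"x": 0,"y": 0,"z": 0,"twist": 0},{"x": 0,"y": 0,"z": 0,"twist": 0},{"x": 0,"y": 0,"z": 0,"twist": 0},{"x": 0,"y": 0,"z": 0,"twist": 0}]}}

```text
t: 28.33
tcp_pos: [616.2, 56.7, 75.6]
tcp_rot: [2.055, 2.376, 0.0]
contact_force: [-1.7, -0.8, 5.4]
opening: 22.0
grasp_force: 89.5
```

{"op": "servo_tool", "data": {"motion": [{"x": 0,"y": 0,"z": 0.045,"twist": 0},{"x": 0,"y": 0,"z": 0,"twist": 0},{"x": 0,"y": 0,"z": 0,"twist": 0},{"x": 0,"y": 0,"z": 0,"twist": 0},{"x": 0,"y": 0,"z": 0,"twist": 0},{"x": 0,"y": 0,"z": 0,"twist": 0},{"x": 0,"y": 0,"z": 0,"twist": 0},{"x": 0,"y": 0,"z": 0,"twist": 0}]}}

```text
t: 29.0
tcp_pos: [616.2, 56.7, 75.6]
tcp_rot: [2.055, 2.376, 0.001]
contact_force: [-3.4, 0.8, 9.5]
opening: 21.9
grasp_force: 90.0
```

```bash
python3 st.py; python3 - <<'E'
from h import *
C=[np.array([[12*np.cos(a),12*np.sin(a),z] for a in np.arange(0,6.28,.3) for z in(66,110)])]
for n in("scene","side"):
    p=env.get_image(n)
    for t in("lid","scraper_grip","plug0"):
        for m in env.masks_of(p,t):
            ys,xs=np.where(m["pixels"]);print(n,t,round(m["score"],2),len(xs),ray(p,(xs.mean(),ys.mean()),65)[:2].round())
    print(env.get_state()["contact_force"].round(1))
E
```

```text
29.05 [616.2  56.7  75.6] 1.7157 [-0.25  0.68  0.1   1.97 -0.14  0.5   0.09] [-3.6  0.1  9.8] 21.703520449892718
29.1 [616.2  56.7  75.6] 1.7157 [-0.25  0.68  0.1   1.97 -0.14  0.5   0.09] [-2.8 -0.3 10. ] 21.66493585495296
29.15 [616.2  56.7  75.6] 1.7158 [-0.25  0.68  0.1   1.97 -0.14  0.5   0.09] [-2.8 -1.3  9. ] 21.933079610902045
scene lid 0.6 2373 [632.  93.]
scene lid 0.23 306 [ 583. -162.]
scene lid 0.16 336 [514.  79.]
scene scraper_grip 0.87 370 [512.  78.]
scene scraper_grip 0.87 3706 [ 302. -409.]
scene scraper_grip 0.72 982 [275. 211.]
scene plug0 0.68 263 [ 582. -162.]
scene plug0 0.63 345 [ 591. -216.]
[-2.7  0.8  9.8]
side lid 0.91 2950 [602. 116.]
side scraper_grip 0.88 943 [ 223. -308.]
side scraper_grip 0.86 976 [486. 126.]
side scraper_grip 0.82 1390 [221. 236.]
side plug0 0.45 161 [ 583. -166.]
side plug0 0.34 969 [486. 126.]
[-3.5  0.   9.3]
```

The head is seated: the TCP is 5.9 mm above its height at the stand grasp, and the lid top is 6 mm above the stand. It is pressing with about 9.5–10 N.

```bash
python3 -c "
from rig import env
print(env.hand_in())"
```

```text
the job is handed in; nothing more can be done
None
```

The job is handed in (no verdict was returned): the scraper's blade is home in the slot with its handle out of the open end, the upper half is shut over it, and the pin's head sits on the upper half, still gripped and pressed down with about 9.5–10 N; the two plugs were left in the stand, and it took about 29 s of the 72 s.

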